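# Zero the burrs of a coffee grinder with the inner fine-grind knob

## Task

Zero the coffee grinder: turn the small inner fine-grind knob clockwise until you feel the burrs meet, and carry on only about 5 degrees past that first touch, so that they bear lightly on each other and are not jammed. Leave the knob there, then press the green zero button fully down and let go. Do not turn the outer coarse-grind ring, and leave the cup, jar and tamper where they stand.

Things in the scene. Friction and masses are not known exactly. Their poses are not given: they have to be found in the camera images.
- grinder: Low grey coffee grinder, fixed to the counter, 170 (its x) x 300 (its y) mm, flat deck 130 mm above the counter. Origin at the centre of its underside, z up. On the deck stands an amber hopper (54 mm in radius, top 225 mm above the counter) at x +10, y +92 mm. A spout sticks 34 mm out of the -x side at y +92 mm. The vertical dial axis is at x +15, y -55 mm.
- fine_knob: The inner, fine-grind knob: upright aluminium cylinder, 36 mm across, 36 mm high, red line on its top. Origin on its axis at its foot, level with the top of the ring (147 mm above the counter); x axis along the red line. It only turns about the vertical; clockwise from above closes the burrs. It drags with a steady 0.30 N m, and stays where it is left.
- fine_top (a point): Centre of the fine knob's top face, 183 mm above the counter. The burrs first touch 0.3 to 1.3 rad clockwise of the knob's start (unmarked, different each time): then the resistance climbs above the drag by 1.6 N m per rad (0.14 N m at 5 degrees), and that extra part pushes back on the grip even while it holds still. From 10 degrees past first touch they jam. They bear 20 mm off the axis: 7 N at 5 degrees.
- ring_tab (a point): Top of the orange tab on the outer, coarse-grind ring, 44 mm from the dial axis, 153 mm above the counter. The ring is a black disc 84 mm across (tab to 48 mm radius), 14 mm high, its top 147 mm above the counter; the tab rises 6 mm above it. It turns on the same axis as the knob at the lightest touch (0.06 N m).
- zero_button (a joint): Green push button, 28 mm across, on the deck; its travel in m: 0 up, 0.006 fully down. Its spring takes 1.5 N to start and 5 N fully down.
- zero_button_top (a point): Centre of the button's top face; 118 mm towards -y and 50 mm towards -x of the grinder's origin in the grinder's frame.
- catch_cup: Bystander: steel cup, 68 mm across, 60 mm high, origin at the centre of its underside.
- bean_jar: Bystander: glass jar with a wooden cap, 84 mm across, 130 mm high, origin at the centre of its underside.
- tamper: Bystander: steel tamper, 54 mm across, 78 mm high, standing, origin at the centre of its underside.

How it is judged:
On the way, in this order (a step that is already met when the one before it is completed fails the run):
1. the fine knob is turned until the burrs bear lightly on each other (contact force between fine_knob and grinder above 2.4 N), for 0.3 s.
2. the zero button is pressed fully down while the burrs bear on each other (value of joint zero_button above 0.0048 m and contact force between fine_knob and grinder above 2.4 N), for 0.05 s.
At the end, for the whole second after the job is handed in: The fine knob rests, released, between about 1.7 and 8.6 degrees past the angle at which the burrs first touch (they bear on its shaft with 2.4 to 12.2 N), the zero button has been pressed and is up again, and the coarse ring's tab is within 4 mm of where it started (contact force between fine_knob and grinder between 2.4 and 12.2 N and value of joint zero_button below 0.0015 m and angular speed of fine_knob below 0.05 rad/s and distance of ring_tab from where it was at the start of the episode below 0.004 m).
It fails at once if the burrs are jammed together (over 14.5 N, about 10 degrees past first touch) (contact force between fine_knob and grinder above 14.5 N).
It fails at once if the outer coarse ring is turned (its tab moves over 4 mm) (distance of ring_tab from where it was at the start of the episode above 0.004 m).
It fails at once if the cup, jar or tamper is moved over 15 mm (distance of any of catch_cup, bean_jar, tamper from where it was at the start of the episode above 0.015 m).
It also fails if it takes over 64 s, if anything falls off the work surface, if the arm or the gripper's body presses on something with over 40 N, if the wrist force passes 120 N, or if a joint passes its speed limit or range.

## Robot

A 6-joint arm with a two-finger parallel gripper is mounted at the origin on the work surface. World frame = base frame: x ahead of the robot, y to its left, z up, the work surface at z = 0. Lengths are in m, angles in rad, forces in N, time in s.
With the tool pointing down it reaches from about 0.3 to 0.875 m from the base axis. Payload 6.4 kg.
Tool frame: the origin (TCP) lies on the centre line of the jaws, within the pads' length; the fingertips stand 11 mm ahead of it and the grasp point (between the pads) lies 8 mm behind it; x points along the fingers, y is the direction in which the jaws open and shut, and the axes are right-handed (so a half turn about x gives the same grasp; the last joint's range is limited). The gripper opens to 85 mm and grips with 20 to 120 N. Pads are 22 mm wide; open, the fingers measure 114 mm over their backs; the gripper's body (76 mm by 85 mm) begins 54 mm behind the grasp point. The pads swing forward as they close: fully open they stand 13 mm farther back than shut.
Start: joints at [-1.333, 0.181, 1.607, -0, 1.354, -0.206], TCP at [0.247, -0.519, 0.242] pointing down, gripper open.
Joint ranges: [-2.99, 2.99], [-0.89, 2.07], [0.3, 2.58], [-1.14, 4.28], [0, 2.63], [-3.12, 3.12]. Speed limits (rad/s): [2.57, 2.57, 3.01, 3.14, 3.14, 3.14].

## Interface

Orientations are given as a unit quaternion [w, x, y, z].
In Python, from bench import ctrl, camera, hand_in gives the robot as it stands. The module is installed in compiled form; this text tells all that it offers.
- The arm moves only by the tool drive_tool, never from a script. Its argument "increments" is a list of rows, each a list of 7 numbers: the shift along the tool's x, y, z in m, then the turn, a rotation vector about the tool's x, y, z in degrees, then the gripper's target within -1 to 1 (fully open at 1, half-way at 0, shut at -1). In form: [[dx, dy, dz, rx, ry, rz, claw], ...]. A call has 1 to 10 rows; each row shifts and turns the commanded pose from where the row before left it, along the tool's axes as they then stand; what a row does not reach is not made up. A row lasts 1/8 s, in which the tool goes at most 62.5 mm and 10.7 degrees, less where a joint would pass 70% of its speed; a pose out of reach is approached as far as the arm can. A call is refused whole if a number of a shift passes 0.0625 or a number of a turn 10.7, either way. A call with a gripper value outside its range is refused whole. The fingers move at their own pace and stop on an object; the grip force is fixed at half the most. Time passes only in rows, so rows that do not move let the fingers close. It gives the time, the measured TCP pose, the force and the opening at its end, in the units of the state.
- ctrl.get_obs(): the state, without advancing time (a new reading comes with each control period).
- camera(name): name is "side" or "top" or "wrist"; returns a dict with "img" (384x512x3 uint8, red, green, blue), "depth" (384x512 float32, m along the optical axis (not along the pixel's ray), 0 where there is no reading), "fx", "fy", "cx", "cy" (pixels), "world_from_camera" (4x4, takes a point from camera to world coordinates); the wrist camera has in their place "hand_eye" (4x4, takes a point from camera to tool coordinates, whose origin is the TCP and whose axes are the tool frame's). Camera axes: x right, y down, z forward; pixel columns grow to the right and rows downward; lengths in m; the calibration is good to about 2 mm. A picture is of the moment at which its call begins: read the wrist's pose just before it.
- hand_in(): hands the job in, once; it reports no verdict.
The state is a dict: "time_s": time; "q": joint angles; "dq": joint speeds; "joint_efforts": joint torques, N m; "eef_pos": TCP position; "eef_rot": TCP orientation; "wrist_force": force on the tool from outside, world axes, zero at the start; "torque": the same for the moment, N m; "opening": opening from 0.0 (shut) to 1.0 (fully open).
Only numpy, scipy, OpenCV 4.12 (cv2) and the standard library are available. Lean on these libraries where they do the work, as an engineer would, in place of code of your own. Each camera call takes 0.05 s, during which the arm holds its last target.

## Working session

There is one attempt and no reset: what is moved stays moved. The work goes in short steps, Python scripts to look and compute and a tool call to move; the robot and the scene stay as the last step left them, time stands still between calls to the robot, and variables do not carry over. Pictures are saved under pics/ and viewed, and the job is handed in when it is done.

Besides the shell and the picture viewer there is one more tool, called after "Call:" as name(argument=value, ...) on one line, values as JSON. drive_tool: Moves the arm, as the interface text tells. Its arguments: {"type":"object","properties":{"increments":{"type":"array","items":{"type":"array","items":{"type":"number"}}}},"required":["increments"]}

```bash
mkdir -p pics; python3 - <<'E'
from bench import ctrl, camera
import cv2,numpy as np
o=ctrl.get_obs()
for k,v in o.items(): print(k,np.round(v,4))
for n in ["side","top","wrist"]:
    c=camera(n); cv2.imwrite(f"pics/{n}0.png",c["img"][:,:,::-1]); np.savez(f"{n}0.npz",**c)
    print(n,c["fx"],c["cx"],c["cy"]); print(np.round(c.get("world_from_camera",c.get("hand_eye")),4))
E
```

```text
time_s 0.0
q [-1.3333  0.1816  1.608  -0.      1.3538 -0.2063]
dq [ 0.0019 -0.0001  0.0001 -0.0008  0.0006  0.0025]
joint_efforts [-1.00000e-04 -4.44876e+01 -3.51334e+01 -2.00000e-04  9.40000e-03
  0.00000e+00]
eef_pos [ 0.2468 -0.5188  0.2414]
eef_rot [-0.155  -0.6898 -0.1562  0.6898]
wrist_force [-0.0672 -0.0375  0.7611]
torque [ 0.0388 -0.0164  0.034 ]
opening 0.998
side 365.35847194959274 252.71733862443585 191.7939516999552
[[-0.9935 -0.0819  0.0784  0.4764]
 [-0.1125  0.6264 -0.7713  0.7261]
 [ 0.0141 -0.7751 -0.6316  0.683 ]
 [ 0.      0.      0.      1.    ]]
top 379.72446287664076 254.79842100137557 196.1505061944288
[[ 2.720e-02 -9.885e-01  1.487e-01  4.162e-01]
 [-9.996e-01 -2.750e-02  1.000e-04  4.100e-02]
 [ 4.000e-03 -1.486e-01 -9.889e-01  9.806e-01]
 [ 0.000e+00  0.000e+00  0.000e+00  1.000e+00]]
wrist 279.8290261861572 257.9000153876433 193.03499860665414
[[-4.000e-04 -2.738e-01  9.618e-01 -1.315e-01]
 [ 1.000e+00 -5.000e-04  3.000e-04  8.000e-04]
 [ 4.000e-04  9.618e-01  2.738e-01 -6.830e-02]
 [ 0.000e+00  0.000e+00  0.000e+00  1.000e+00]]
```

View pics/top0.png

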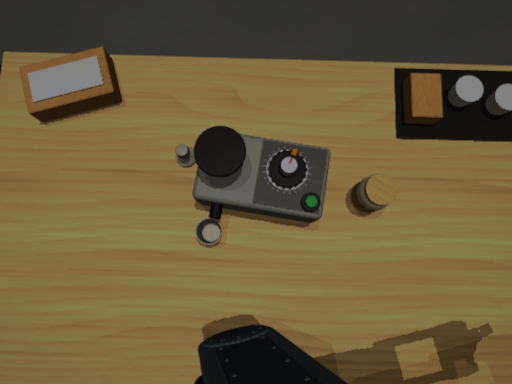

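View pics/side0.png

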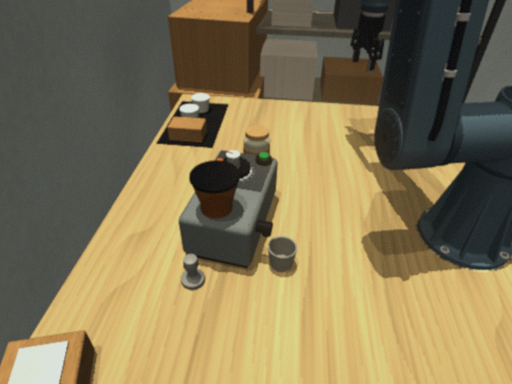

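The top view shows the knob at about (289,166), the orange tab at (295,153), the button at (311,202) and the jar at (375,193). The side view shows the cup at the spout and the tamper behind the hopper.

```bash
cat > h.py <<'E'
import numpy as np,cv2
def ray(c,uv,z):
    T=c["world_from_camera"]; d=T[:3,:3]@np.array([(uv[0]-c["cx"])/c["fx"],(uv[1]-c["cy"])/c["fy"],1]); o=T[:3,3]
    return o+d*(z-o[2])/d[2]
def comps(m,mn=8):
    n,l,s,c=cv2.connectedComponentsWithStats(m.astype(np.uint8)); return [(s[i].tolist(),c[i].round(2).tolist()) for i in range(1,n) if s[i,4]>=mn]
E
python3 - <<'E'
from h import *
for n in ["top","side"]:
    c=dict(np.load(n+"0.npz")); im=c["img"].astype(int); R,G,B=im[...,0],im[...,1],im[...,2]
    hsv=cv2.cvtColor(c["img"],cv2.COLOR_RGB2HSV)
    print(n)
    roi=np.zeros(R.shape,bool)
    if n=="top": roi[140:220,240:335]=1
    else: roi[140:200,200:285]=1
    g=(G>R+40)&(G>B+40)&roi; print("green",comps(g))
    for s,cc in comps(g): print(ray(c,cc,0.14).round(4),)
    k=(hsv[...,1]<40)&(hsv[...,2]>150)&roi; 
    for s,cc in comps(k,20): print("knob",s,cc,ray(c,cc,0.183).round(4))
    o=(R>G+50)&(G>B+20)&(R>120)&roi
    for s,cc in comps(o,5): print("tab",s,cc,ray(c,cc,0.153).round(4))
    r=(R>G+50)&(abs(G-B)<25)&roi
    for s,cc in comps(r,2): print("red",s,cc,ray(c,cc,0.183).round(4))
c=dict(np.load("top0.npz"))
cv2.imwrite("pics/topz.png",cv2.resize(c["img"][110:240,170:400,::-1],None,fx=3.4,fy=3.4,interpolation=cv2.INTER_CUBIC))
E
```

```text
top
green [([306, 196, 11, 11, 107], [311.07, 200.93])]
[ 0.5352 -0.085   0.14  ]
tab [292, 149, 5, 6, 23] [294.09, 151.52] [ 0.6443 -0.0444  0.153 ]
red [289, 158, 3, 6, 8] [290.12, 160.62] [ 0.6156 -0.033   0.183 ]
side
green [([259, 152, 10, 7, 54], [263.48, 154.89])]
[ 0.5328 -0.0968  0.14  ]
knob [226, 150, 14, 8, 78] [232.92, 153.94] [ 0.6039 -0.0258  0.183 ]
tab [217, 158, 6, 3, 16] [219.5, 159.12] [ 0.642  -0.0423  0.153 ]
```

View pics/topz.png

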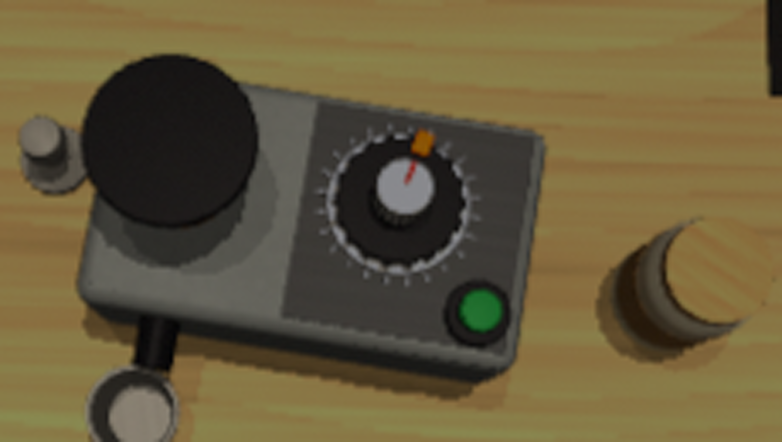

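```bash
cat >> h.py <<'E'
from scipy.spatial.transform import Rotation as Ro
def R(o): q=o["eef_rot"]; return Ro.from_quat([q[1],q[2],q[3],q[0]])
def status(o):
    print("t",round(o["time_s"],2),"pos",np.round(o["eef_pos"],4),"F",np.round(o["wrist_force"],2),"M",np.round(o["torque"],3),"open",round(float(o["opening"]),3),"q",np.round(o["q"],3))
    print("axes x",R(o).as_matrix()[:,0].round(3),"y",R(o).as_matrix()[:,1].round(3),"z",R(o).as_matrix()[:,2].round(3))
def togo(o,p):
    return (R(o).as_matrix().T@(np.array(p)-o["eef_pos"])).round(4)
def tri(c1,u1,c2,u2):
    A=[];b=[]
    M=np.zeros((3,3));v=np.zeros(3)
    for c,u in((c1,u1),(c2,u2)):
        T=c["world_from_camera"]; d=T[:3,:3]@np.array([(u[0]-c["cx"])/c["fx"],(u[1]-c["cy"])/c["fy"],1]); d/=np.linalg.norm(d)
        P=np.eye(3)-np.outer(d,d); M+=P; v+=P@T[:3,3]
    return np.linalg.solve(M,v)
E
python3 - <<'E'
from h import *
from bench import ctrl
t=dict(np.load("top0.npz")); s=dict(np.load("side0.npz"))
print("button",tri(t,(311.07,200.93),s,(263.48,154.89)))
print("knob",ray(t,(289.1,165.2),.183),ray(s,(232.9,153.9),.183),tri(t,(289.1,165.2),s,(232.9,153.9)))
o=ctrl.get_obs(); status(o); print(togo(o,[.604,-.028,.30]))
E
```

```text
button [ 0.53292917 -0.08363352  0.14886635]
knob [ 0.60542114 -0.03089864  0.183     ] [ 0.60396501 -0.02592391  0.183     ] [ 0.60552031 -0.03119517  0.17964534]
t 0.15 pos [ 0.2468 -0.5189  0.2416] F [ 0.86 -0.23  0.51] M [-0.056 -0.047 -0.002] open 0.996 q [-1.333  0.181  1.608 -0.     1.354 -0.206]
axes x [-0.     0.001 -1.   ] y [ 0.429 -0.903 -0.001] z [-0.903 -0.429 -0.   ]
[-0.0579 -0.2901 -0.5334]
```

Call:
drive_tool(increments=[[-0.029,-0.01,-0.03,0,0,0,0.2],[-0.029,-0.03,-0.056,0,0,0,0.2],[0,-0.032,-0.056,0,0,0,0.2],[0,-0.032,-0.056,0,0,0,0.2],[0,-0.032,-0.056,0,0,0,0.2],[0,-0.032,-0.056,0,0,0,0.2],[0,-0.032,-0.056,0,0,0,0.2],[0,-0.032,-0.056,0,0,0,0.2],[0,-0.032,-0.056,0,0,0,0.2],[0,-0.026,-0.055,0,0,0,0.2]])

```text
time_s: 1.4
eef_pos: [0.5926, -0.0433, 0.2972]
eef_rot: [-0.156, -0.69, -0.156, 0.69]
wrist_force: [0.5, -0.6, 0.2]
opening: 0.599
```

Call:
drive_tool(increments=[[0,0,0,-8,0,0,0.2],[0,0,0,-10,0,0,0.2],[0,0,0,-10,0,0,0.2],[0,0,0,-10,0,0,0.2],[0,0,0,-7,0,0,0.2],[0,0,0,0,0,0,0.2],[0,0,0,0,0,0,0.2]])

```text
time_s: 2.28
eef_pos: [0.5917, -0.0454, 0.297]
eef_rot: [-0.407, -0.578, -0.407, 0.578]
wrist_force: [-0.4, -0.2, 0.5]
opening: 0.6
```

```bash
cat > look.py <<'E'
import sys; from h import *
from bench import ctrl,camera
o=ctrl.get_obs(); status(o)
c=camera("wrist"); np.savez("wrist_"+sys.argv[1]+".npz",pos=o["eef_pos"],rot=R(o).as_matrix(),**c)
cv2.imwrite(f"pics/wrist_{sys.argv[1]}.png",c["img"][:,:,::-1])
E
python3 look.py 1
```

```text
t 2.27 pos [ 0.5917 -0.0454  0.297 ] F [-0.43 -0.16  0.47] M [ 0.095  0.017 -0.048] open 0.6 q [-0.276  0.182  1.495 -0.     1.465  0.068]
axes x [-0.  0. -1.] y [ 0.941 -0.337 -0.   ] z [-0.337 -0.941  0.   ]
```

View pics/wrist_1.png

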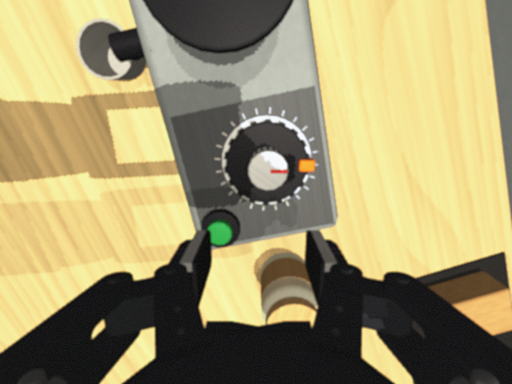

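The wrist view shows the knob top near (268,171), the tab at (307,166) and the button at (218,232).

```bash
cat >> h.py <<'E'
def wcam(f):
    c=dict(np.load(f)); T=np.eye(4); T[:3,:3]=c["rot"]; T[:3,3]=c["pos"]; c["world_from_camera"]=T@c["hand_eye"]; return c
E
python3 - <<'E'
from h import *
c=wcam("wrist_1.npz"); hsv=cv2.cvtColor(c["img"],cv2.COLOR_RGB2HSV); im=c["img"].astype(int)
roi=np.zeros(hsv.shape[:2],bool); roi[120:245,190:325]=1
g=(im[...,1]>im[...,0]+40)&(im[...,1]>im[...,2]+30)&roi
for s,cc in comps(g,20): print("green",s,cc,[ray(c,cc,z).round(4).tolist() for z in (.136,.142,.148)])
d=c["depth"]; print("depth knob",d[165:178:4,260:275:5], "btn",d[226:240:4,212:224:4])
# knob top by depth->height
T=c["world_from_camera"]; v,u=np.mgrid[:384,:512]
P=np.stack([(u-c["cx"])/c["fx"]*d,(v-c["cy"])/c["fy"]*d,d],-1)@T[:3,:3].T+T[:3,3]
m=(P[...,2]>.176)&(P[...,2]<.19)&roi&(d>0)
for s,cc in comps(m,50): print("knobtop",s,cc,ray(c,cc,.183),np.median(P[m],0))
print("btn z",np.median(P[g],0))
o=(im[...,0]>200)&(im[...,1]>80)&(im[...,1]<190)&(im[...,2]<90)&roi
for s,cc in comps(o,20): print("tab",s,cc,ray(c,cc,.153),P[int(cc[1]),int(cc[0])])
ringm=(hsv[...,2]<60)&roi
for s,cc in comps(ringm,200): print("dark",s,cc)
cv2.imwrite("pics/wz1.png",cv2.resize(c["img"][110:250,180:330,::-1],None,fx=4,fy=4,interpolation=cv2.INTER_CUBIC))
E
```

```text
green [207, 220, 26, 25, 505] [219.72, 232.17] [[0.5301, -0.0885, 0.136], [0.5318, -0.0863, 0.142], [0.5336, -0.0841, 0.148]]
depth knob [[0.24926232 0.2470609  0.24854271]
 [0.24880454 0.24937539 0.24976504]
 [0.25158203 0.24952109 0.24866581]
 [0.25203398 0.25094393 0.2510086 ]] btn [[0.2977243  0.2974258  0.29665533]
 [0.29921576 0.2998237  0.29901823]
 [0.2994581  0.30058312 0.2995686 ]
 [0.3002119  0.3022026  0.30205214]]
knobtop [247, 150, 41, 41, 1253] [267.13, 170.13] [ 0.60578312 -0.02986412  0.183     ] [ 0.605804   -0.02980173  0.18302519]
btn z [ 0.53484496 -0.08268189  0.15174148]
tab [299, 160, 16, 12, 178] [306.49, 165.49] [ 0.64315951 -0.04460717  0.153     ] [ 0.64296773 -0.0442426   0.15180426]
tab [271, 170, 15, 3, 20] [277.0, 171.45] [ 0.61358114 -0.04041653  0.153     ] [ 0.61381439 -0.03357925  0.18301362]
dark [226, 130, 79, 75, 2103] [255.9, 170.46]
dark [200, 209, 40, 36, 631] [219.89, 223.73]
```

View pics/wz1.png

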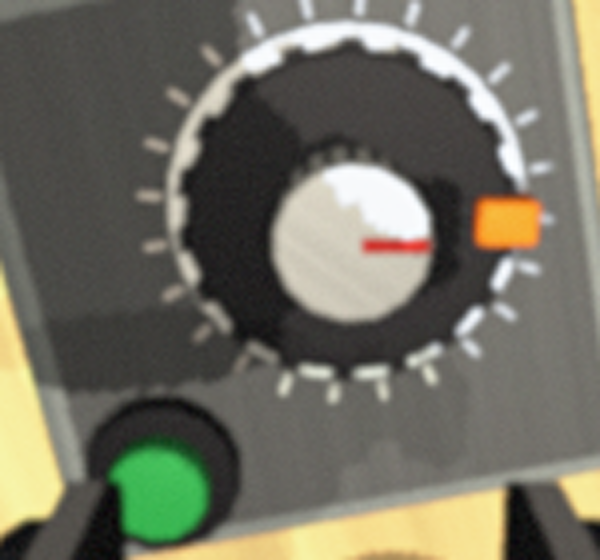

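Call:
drive_tool(increments=[[0,0.0079,-0.0192,0,0,0,0.2],[0,0,0,10,0,0,0.2],[0,0,0,10,0,0,0.2],[0,0,0,10,0,0,0.2],[0,0,0,10,0,0,0.2],[0.03,0,0,0,0,0,0.2],[0.03,0,0,0,0,0,0.2],[0,0,0,0,0,0,0.2],[0,0,0,0,0,0,0.2]])

```text
time_s: 3.45
eef_pos: [0.6066, -0.0296, 0.2384]
eef_rot: [0.186, 0.683, 0.185, -0.682]
wrist_force: [-0.3, -0.2, -0.1]
opening: 0.598
```

```bash
python3 look.py 2; python3 -c "
from h import *
from bench import ctrl
print(togo(ctrl.get_obs(),[.6056,-.0302,.168]))"
```

```text
t 3.45 pos [ 0.6066 -0.0296  0.2384] F [-0.33 -0.21 -0.13] M [ 0.018  0.024 -0.004] open 0.598 q [-0.244  0.254  1.528  0.     1.359  0.796]
axes x [ 0.001 -0.    -1.   ] y [ 0.507 -0.862  0.001] z [-0.862 -0.507 -0.001]
[ 0.0709 -0.0004  0.0014]
```

View pics/wrist_2.png

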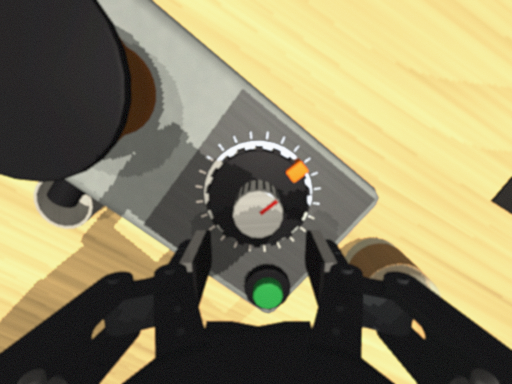

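Knob centre at (258,214) lies midway between the fingers (210 and 307). I'll descend onto it.

Call:
drive_tool(increments=[[0.02,-0.0004,0.0014,0,0,0,0.2],[0.02,0,0,0,0,0,0.2],[0.015,0,0,0,0,0,0.2],[0.01,0,0,0,0,0,0.2],[0.005,0,0,0,0,0,0.2],[0,0,0,0,0,0,0.2],[0,0,0,0,0,0,0.2]])

```text
time_s: 4.38
eef_pos: [0.6047, -0.0304, 0.1679]
eef_rot: [0.186, 0.683, 0.185, -0.682]
wrist_force: [-1.1, 0.4, -0.7]
opening: 0.6
```

```bash
python3 look.py 3; python3 -c "
from h import *
from bench import camera
c=camera('side');cv2.imwrite('pics/s3.png',cv2.resize(c['img'][110:210,170:310,::-1],None,fx=5,fy=5,interpolation=cv2.INTER_CUBIC))"
```

```text
t 4.38 pos [ 0.6047 -0.0304  0.1679] F [-1.08  0.37 -0.74] M [-0.007 -0.036  0.027] open 0.6 q [-0.246  0.32   1.594 -0.     1.227  0.794]
axes x [ 0.001 -0.    -1.   ] y [ 0.506 -0.862  0.001] z [-0.862 -0.506 -0.001]
```

View pics/wrist_3.png

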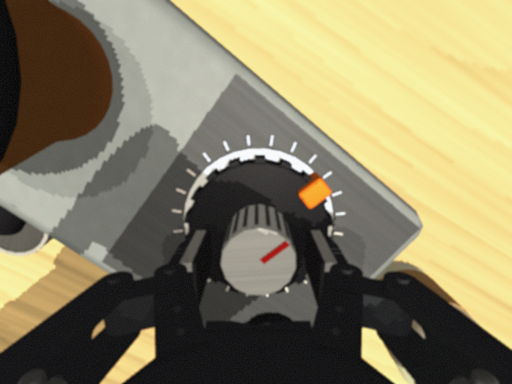

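View pics/s3.png

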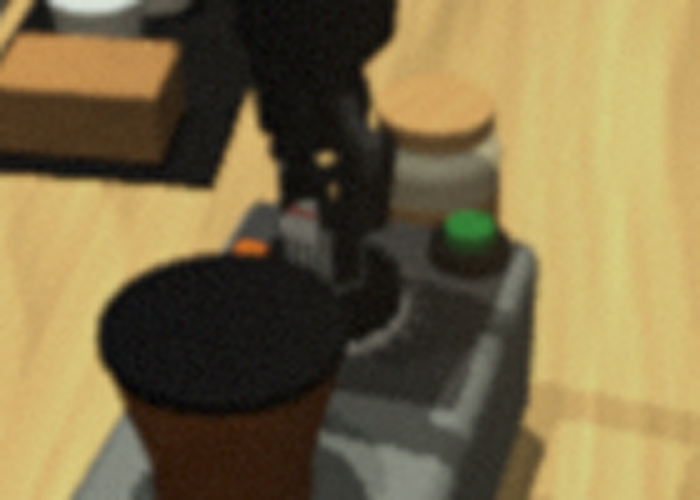

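The fingers straddle the knob (top at (259,260)), clear of the ring and of the tab at (316,192). Closing.

Call:
drive_tool(increments=[[0,0,0,0,0,0,-0.2],[0,0,0,0,0,0,-0.4],[0,0,0,0,0,0,-0.6],[0,0,0,0,0,0,-1],[0,0,0,0,0,0,-1],[0,0,0,0,0,0,-1]])

```text
time_s: 5.22
eef_pos: [0.6047, -0.0306, 0.1681]
eef_rot: [0.186, 0.683, 0.185, -0.682]
wrist_force: [-1.1, -0.8, 5.2]
opening: 0.398
```

```bash
cat > st.py <<'E'
from h import *
from bench import ctrl,camera
def yaw(o): return np.degrees(np.arctan2(*R(o).as_matrix()[[1,0],1]))
def tabang(save=None):
    o=ctrl.get_obs(); c=camera("wrist"); T=np.eye(4);T[:3,:3]=R(o).as_matrix();T[:3,3]=o["eef_pos"];c["world_from_camera"]=T@c["hand_eye"]
    im=c["img"].astype(int); m=(im[...,0]>170)&(im[...,1]>70)&(im[...,1]<190)&(im[...,2]<80)
    m[:140]=0; m[330:]=0
    L=[x for x in comps(m,60) if x[0][4]<600]
    for s,cc in L: print(" tab?",s,ray(c,cc,.153).round(4))
    if save: cv2.imwrite(f"pics/{save}.png",c["img"][:,:,::-1])
o=ctrl.get_obs(); status(o); print("yaw",round(yaw(o),2),"eff6",round(o["joint_efforts"][5],4),"Mz",round(o["torque"][2],4))
E
cat > avg.py <<'E'
from st import *
import sys
Ms=[];E=[]
for i in range(int(sys.argv[1])):
    camera("wrist"); o=ctrl.get_obs(); Ms.append(o["torque"][2]);E.append(o["joint_efforts"][5])
print("avg Mz",np.mean(Ms).round(4),np.std(Ms).round(4),"e6",np.mean(E).round(4),np.std(E).round(4),"yaw",yaw(o).round(2),"q6",np.degrees(o["q"][5]).round(3),"t",o["time_s"])
E
python3 avg.py 6; python3 -c "
from st import *; tabang('w4')"
```

```text
t 5.22 pos [ 0.6047 -0.0306  0.1681] F [-1.1  -0.77  5.24] M [-0.093  0.24   0.05 ] open 0.398 q [-0.246  0.32   1.594 -0.     1.227  0.794]
axes x [ 0.001 -0.    -1.   ] y [ 0.506 -0.862  0.001] z [-0.862 -0.506 -0.001]
yaw -59.57 eff6 0.0204 Mz 0.0498
avg Mz 0.0333 0.0283 e6 0.0204 0.0 yaw -59.57 q6 45.472 t 5.525
t 5.53 pos [ 0.6047 -0.0305  0.168 ] F [-1.83 -1.06  6.4 ] M [-0.156  0.207  0.051] open 0.403 q [-0.246  0.32   1.594 -0.     1.227  0.794]
axes x [ 0.001 -0.001 -1.   ] y [ 0.506 -0.862  0.001] z [-0.862 -0.506 -0.001]
yaw -59.57 eff6 0.0204 Mz 0.0508
 tab? [299, 177, 32, 31, 582] [ 0.6438 -0.0441  0.153 ]
```

View pics/w4.png

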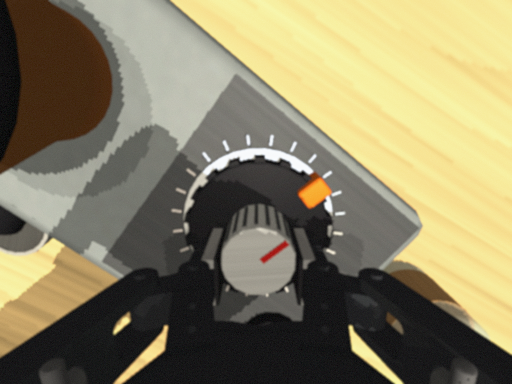

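Gripped. `joint_efforts[5]` reads without noise, so I'll use it as the feel signal.

Call:
drive_tool(increments=[[0,0,0,1.25,0,0,-1],[0,0,0,1.25,0,0,-1],[0,0,0,1.25,0,0,-1],[0,0,0,1.25,0,0,-1],[0,0,0,1.25,0,0,-1],[0,0,0,1.25,0,0,-1],[0,0,0,1.25,0,0,-1],[0,0,0,1.25,0,0,-1]])

```text
time_s: 6.58
eef_pos: [0.6045, -0.0302, 0.168]
eef_rot: [0.125, 0.696, 0.125, -0.696]
wrist_force: [-1.8, 0.5, 5.9]
opening: 0.402
```

```bash
python3 avg.py 6; python3 -c "
from st import *; tabang('w5')"
```

```text
t 6.58 pos [ 0.6045 -0.0302  0.168 ] F [-1.8   0.45  5.95] M [0.058 0.336 0.244] open 0.402 q [-0.246  0.32   1.594  0.     1.227  0.968]
axes x [ 0.001 -0.    -1.   ] y [ 0.349 -0.937  0.   ] z [-0.937 -0.349 -0.001]
yaw -69.57 eff6 0.0741 Mz 0.2441
avg Mz 0.103 0.0507 e6 0.1402 0.0597 yaw -69.56 q6 55.464 t 6.875
t 6.88 pos [ 0.6045 -0.0302  0.168 ] F [-0.7   1.03  6.47] M [0.011 0.344 0.079] open 0.399 q [-0.246  0.32   1.594  0.     1.227  0.968]
axes x [ 0.001 -0.    -1.   ] y [ 0.349 -0.937  0.   ] z [-0.937 -0.349 -0.001]
yaw -69.56 eff6 0.0906 Mz 0.0794
```

View pics/w5.png

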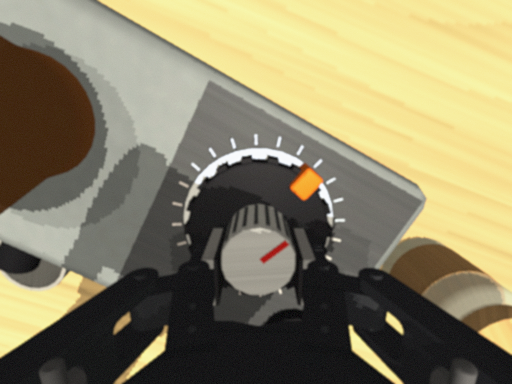

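The knob turns with the gripper (the red line is fixed in the tool view) and the tab stays put on the scale. The tab mask only missed on colour. I'll continue and log the relaxation.

Call:
drive_tool(increments=[[0,0,0,1,0,0,-1],[0,0,0,1,0,0,-1],[0,0,0,1,0,0,-1],[0,0,0,1,0,0,-1]])

```text
time_s: 7.42
eef_pos: [0.6045, -0.0301, 0.168]
eef_rot: [0.101, 0.7, 0.101, -0.7]
wrist_force: [-2.9, 0.6, 7.1]
opening: 0.404
```

```bash
sed -i 's/^print("avg/print("e6s",np.round(E,3),"Mz",np.round(Ms,3))\n&/' avg.py; python3 avg.py 12
```

```text
t 7.42 pos [ 0.6045 -0.0301  0.168 ] F [-2.95  0.59  7.14] M [0.17  0.369 0.304] open 0.404 q [-0.246  0.32   1.594  0.     1.227  1.038]
axes x [ 0.001  0.    -1.   ] y [ 0.283 -0.959  0.   ] z [-0.959 -0.283 -0.001]
yaw -73.56 eff6 0.1206 Mz 0.3037
e6s [0.21  0.24  0.145 0.12  0.117 0.117 0.117 0.117 0.117 0.117 0.117 0.117] Mz [0.197 0.131 0.139 0.138 0.114 0.114 0.1   0.118 0.142 0.103 0.134 0.102]
avg Mz 0.1277 0.0255 e6 0.1375 0.0403 yaw -73.55 q6 59.464 t 8.025
```

Call:
drive_tool(increments=[[0,0,0,1,0,0,-1],[0,0,0,1,0,0,-1],[0,0,0,1,0,0,-1],[0,0,0,1,0,0,-1],[0,0,0,0,0,0,-1],[0,0,0,0,0,0,-1],[0,0,0,0,0,0,-1]])

```text
time_s: 8.9
eef_pos: [0.6044, -0.0299, 0.168]
eef_rot: [0.077, 0.703, 0.077, -0.703]
wrist_force: [-1.9, 1.0, 5.9]
opening: 0.399
```

```bash
python3 avg.py 4
```

```text
t 8.9 pos [ 0.6044 -0.0299  0.168 ] F [-1.89  1.    5.93] M [0.181 0.395 0.13 ] open 0.399 q [-0.246  0.32   1.594  0.     1.228  1.108]
axes x [ 0.  0. -1.] y [ 0.216 -0.976 -0.   ] z [-0.976 -0.216 -0.001]
yaw -77.55 eff6 0.1178 Mz 0.1304
e6s [0.118 0.118 0.118 0.118] Mz [0.112 0.088 0.131 0.17 ]
avg Mz 0.1255 0.03 e6 0.1179 0.0 yaw -77.55 q6 63.462 t 9.1
```

Baseline held effort is steady at 0.118 after 18°. Repeating the same step.

Call:
drive_tool(increments=[[0,0,0,1,0,0,-1],[0,0,0,1,0,0,-1],[0,0,0,1,0,0,-1],[0,0,0,1,0,0,-1],[0,0,0,0,0,0,-1],[0,0,0,0,0,0,-1],[0,0,0,0,0,0,-1]])

```text
time_s: 9.98
eef_pos: [0.6044, -0.0298, 0.168]
eef_rot: [0.052, 0.705, 0.052, -0.705]
wrist_force: [-2.3, 1.6, 6.8]
opening: 0.403
```

```bash
python3 avg.py 2
```

```text
t 9.97 pos [ 0.6044 -0.0298  0.168 ] F [-2.32  1.62  6.84] M [0.229 0.361 0.148] open 0.403 q [-2.460e-01  3.190e-01  1.594e+00  1.000e-03  1.228e+00  1.177e+00]
axes x [ 0.     0.001 -1.   ] y [ 0.147 -0.989 -0.001] z [-0.989 -0.147 -0.001]
yaw -81.54 eff6 0.1185 Mz 0.1484
e6s [0.119 0.119] Mz [0.132 0.098]
avg Mz 0.1149 0.0173 e6 0.1186 0.0 yaw -81.55 q6 67.463 t 10.075
```

Call:
drive_tool(increments=[[0,0,0,1,0,0,-1],[0,0,0,1,0,0,-1],[0,0,0,1,0,0,-1],[0,0,0,1,0,0,-1],[0,0,0,0,0,0,-1],[0,0,0,0,0,0,-1],[0,0,0,0,0,0,-1]])

```text
time_s: 10.95
eef_pos: [0.6044, -0.0296, 0.168]
eef_rot: [0.027, 0.707, 0.028, -0.706]
wrist_force: [-2.1, 2.0, 7.0]
opening: 0.403
```

```bash
python3 avg.py 2
```

```text
t 10.95 pos [ 0.6044 -0.0296  0.168 ] F [-2.12  2.02  6.99] M [0.331 0.329 0.136] open 0.403 q [-2.450e-01  3.190e-01  1.594e+00  1.000e-03  1.228e+00  1.247e+00]
axes x [ 0.     0.001 -1.   ] y [ 0.078 -0.997 -0.001] z [-0.997 -0.078 -0.   ]
yaw -85.54 eff6 0.1194 Mz 0.1364
e6s [0.119 0.119] Mz [0.111 0.096]
avg Mz 0.1033 0.0074 e6 0.1194 0.0 yaw -85.54 q6 71.462 t 11.05
```

Call:
drive_tool(increments=[[0,0,0,1,0,0,-1],[0,0,0,1,0,0,-1],[0,0,0,1,0,0,-1],[0,0,0,1,0,0,-1],[0,0,0,0,0,0,-1],[0,0,0,0,0,0,-1],[0,0,0,0,0,0,-1]])

```text
time_s: 11.92
eef_pos: [0.6043, -0.0295, 0.168]
eef_rot: [0.002, 0.707, 0.003, -0.707]
wrist_force: [-3.0, 3.1, 6.5]
opening: 0.403
```

```bash
python3 avg.py 2; python3 -c "
from st import *; tabang('w6')"
```

```text
t 11.93 pos [ 0.6043 -0.0295  0.168 ] F [-3.02  3.14  6.54] M [0.409 0.382 0.134] open 0.403 q [-2.450e-01  3.190e-01  1.594e+00  1.000e-03  1.228e+00  1.317e+00]
axes x [ 0.     0.001 -1.   ] y [ 0.008 -1.    -0.001] z [-1.    -0.008 -0.   ]
yaw -89.54 eff6 0.1201 Mz 0.1335
e6s [0.12 0.12] Mz [0.115 0.141]
avg Mz 0.1277 0.013 e6 0.1202 0.0 yaw -89.54 q6 75.463 t 12.025
t 12.03 pos [ 0.6043 -0.0295  0.168 ] F [-2.91  3.1   8.45] M [0.429 0.432 0.141] open 0.403 q [-2.450e-01  3.190e-01  1.594e+00  1.000e-03  1.228e+00  1.317e+00]
axes x [ 0.     0.001 -1.   ] y [ 0.008 -1.    -0.001] z [-1.    -0.008 -0.   ]
yaw -89.54 eff6 0.1202 Mz 0.1407
```

View pics/w6.png

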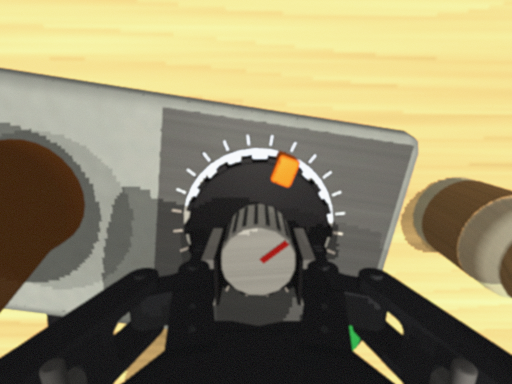

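No slip: the red line still runs (262,261)–(287,243), and the tab has not moved against the dial scale. Continuing.

Call:
drive_tool(increments=[[0,0,0,1,0,0,-1],[0,0,0,1,0,0,-1],[0,0,0,1,0,0,-1],[0,0,0,1,0,0,-1],[0,0,0,0,0,0,-1],[0,0,0,0,0,0,-1],[0,0,0,0,0,0,-1]])

```text
time_s: 12.95
eef_pos: [0.6043, -0.0293, 0.168]
eef_rot: [-0.022, 0.707, -0.021, -0.707]
wrist_force: [-2.6, 3.3, 7.1]
opening: 0.401
```

```bash
python3 avg.py 2
```

```text
t 12.95 pos [ 0.6043 -0.0293  0.168 ] F [-2.56  3.28  7.13] M [0.496 0.382 0.152] open 0.401 q [-2.450e-01  3.190e-01  1.594e+00  1.000e-03  1.228e+00  1.387e+00]
axes x [ 0.     0.001 -1.   ] y [-0.062 -0.998 -0.001] z [-0.998  0.062 -0.   ]
yaw -93.54 eff6 0.1209 Mz 0.1522
e6s [0.121 0.121] Mz [0.141 0.134]
avg Mz 0.1375 0.0033 e6 0.121 0.0 yaw -93.54 q6 79.461 t 13.05
```

Call:
drive_tool(increments=[[0,0,0,1,0,0,-1],[0,0,0,1,0,0,-1],[0,0,0,1,0,0,-1],[0,0,0,1,0,0,-1],[0,0,0,0,0,0,-1],[0,0,0,0,0,0,-1],[0,0,0,0,0,0,-1]])

```text
time_s: 13.92
eef_pos: [0.6044, -0.0292, 0.168]
eef_rot: [-0.047, 0.706, -0.046, -0.705]
wrist_force: [-2.0, 3.6, 7.0]
opening: 0.399
```

```bash
python3 avg.py 2
```

```text
t 13.93 pos [ 0.6044 -0.0292  0.168 ] F [-2.02  3.62  7.  ] M [0.592 0.38  0.075] open 0.399 q [-0.245  0.319  1.594  0.002  1.228  1.457]
axes x [ 0.     0.002 -1.   ] y [-0.131 -0.991 -0.002] z [-0.991  0.131 -0.   ]
yaw -97.53 eff6 0.1216 Mz 0.0753
e6s [0.122 0.122] Mz [0.123 0.112]
avg Mz 0.1173 0.0055 e6 0.1217 0.0 yaw -97.53 q6 83.46 t 14.025
```

Call:
drive_tool(increments=[[0,0,0,1,0,0,-1],[0,0,0,1,0,0,-1],[0,0,0,1,0,0,-1],[0,0,0,1,0,0,-1],[0,0,0,0,0,0,-1],[0,0,0,0,0,0,-1],[0,0,0,0,0,0,-1]])

```text
time_s: 14.9
eef_pos: [0.6044, -0.029, 0.168]
eef_rot: [-0.072, 0.704, -0.07, -0.703]
wrist_force: [-1.7, 4.1, 6.4]
opening: 0.403
```

```bash
python3 avg.py 2
```

```text
t 14.9 pos [ 0.6044 -0.029   0.168 ] F [-1.67  4.06  6.44] M [0.668 0.316 0.16 ] open 0.403 q [-0.245  0.319  1.594  0.002  1.228  1.526]
axes x [ 0.     0.002 -1.   ] y [-0.2   -0.98  -0.002] z [-0.98  0.2  -0.  ]
yaw -101.53 eff6 0.138 Mz 0.16
e6s [0.138 0.138] Mz [0.074 0.169]
avg Mz 0.1214 0.0472 e6 0.1381 0.0 yaw -101.53 q6 87.462 t 15.0
```

The first rise: 0.138 against an expected 0.122, about 0.6° past touch. Now a smaller step.

Call:
drive_tool(increments=[[0,0,0,1,0,0,-1],[0,0,0,1,0,0,-1],[0,0,0,0,0,0,-1],[0,0,0,0,0,0,-1],[0,0,0,0,0,0,-1]])

```text
time_s: 15.62
eef_pos: [0.6044, -0.0289, 0.168]
eef_rot: [-0.084, 0.702, -0.083, -0.702]
wrist_force: [-2.2, 4.7, 6.7]
opening: 0.401
```

```bash
python3 avg.py 2
```

```text
t 15.62 pos [ 0.6044 -0.0289  0.168 ] F [-2.24  4.71  6.66] M [0.739 0.322 0.106] open 0.401 q [-0.245  0.319  1.594  0.002  1.228  1.561]
axes x [ 0.     0.002 -1.   ] y [-0.234 -0.972 -0.002] z [-0.972  0.234 -0.   ]
yaw -103.52 eff6 0.1697 Mz 0.1062
e6s [0.17 0.17] Mz [0.191 0.164]
avg Mz 0.1774 0.0138 e6 0.1699 0.0 yaw -103.53 q6 89.457 t 15.725
```

Call:
drive_tool(increments=[[0,0,0,1,0,0,-1],[0,0,0,1,0,0,-1],[0,0,0,0,0,0,-1],[0,0,0,0,0,0,-1],[0,0,0,0,0,0,-1]])

```text
time_s: 16.35
eef_pos: [0.6044, -0.0289, 0.168]
eef_rot: [-0.096, 0.701, -0.095, -0.701]
wrist_force: [-1.7, 4.5, 7.9]
opening: 0.404
```

```bash
python3 avg.py 2; python3 -c "
from st import *; tabang('w7')"
```

```text
t 16.35 pos [ 0.6044 -0.0289  0.168 ] F [-1.66  4.46  7.87] M [0.763 0.235 0.145] open 0.404 q [-0.245  0.319  1.594  0.002  1.228  1.596]
axes x [ 0.001  0.002 -1.   ] y [-0.268 -0.964 -0.002] z [-0.964  0.268  0.   ]
yaw -105.52 eff6 0.2045 Mz 0.1447
e6s [0.205 0.205] Mz [0.186 0.212]
avg Mz 0.1986 0.0129 e6 0.2047 0.0 yaw -105.52 q6 91.455 t 16.45
t 16.45 pos [ 0.6044 -0.0289  0.168 ] F [-2.45  5.13  6.74] M [0.826 0.32  0.212] open 0.401 q [-0.245  0.319  1.594  0.002  1.228  1.596]
axes x [ 0.     0.002 -1.   ] y [-0.268 -0.964 -0.002] z [-0.964  0.268  0.   ]
yaw -105.52 eff6 0.2047 Mz 0.2116
```

View pics/w7.png

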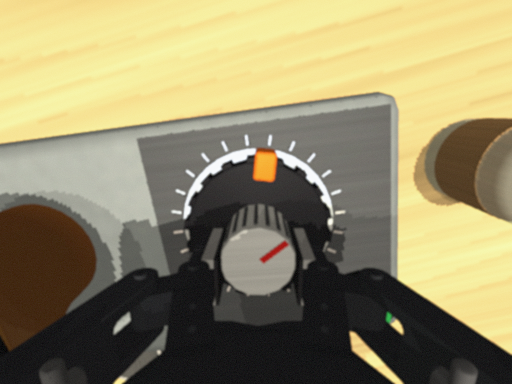

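No slip; the estimate is about 5° past touch. Release and lift.

Call:
drive_tool(increments=[[0,0,0,0,0,0,0.0],[0,0,0,0,0,0,0.2],[0,0,0,0,0,0,0.2],[-0.01,0,0,0,0,0,0.2],[-0.03,0,0,0,0,0,0.2],[-0.03,0,0,0,0,0,0.2],[0,0,0,0,0,0,0.2],[0,0,0,0,0,0,0.2]])

```text
time_s: 17.5
eef_pos: [0.604, -0.0303, 0.2368]
eef_rot: [0.096, -0.7, 0.096, 0.701]
wrist_force: [-0.1, 0.2, 0.7]
opening: 0.601
```

```bash
python3 look.py 8; python3 - <<'E'
from h import *
def redang(f,roi):
    c=wcam(f); im=c["img"].astype(int); hsv=cv2.cvtColor(c["img"],cv2.COLOR_RGB2HSV)
    m=(im[...,0]>im[...,1]+70)&(im[...,1]-im[...,2]<30); 
    out=[]
    n,l,s,cc=cv2.connectedComponentsWithStats(m.astype(np.uint8))
    for i in range(1,n):
        if s[i,4]<12: continue
        v,u=np.nonzero(l==i); W=np.array([ray(c,(a,b),.183)[:2] for a,b in zip(u,v)])
        w=W-W.mean(0); d=np.linalg.svd(w,full_matrices=False)[2][0]
        print(f,s[i].tolist(),W.mean(0).round(4),np.degrees(np.arctan2(d[1],d[0])).round(1))
for f in ("wrist_1.npz","wrist_2.npz","wrist_3.npz","wrist_8.npz"): redang(f,0)
E
```

```text
t 17.5 pos [ 0.604  -0.0303  0.2368] F [-0.07  0.2   0.66] M [-0.018  0.002 -0.015] open 0.601 q [-0.246  0.251  1.535 -0.     1.357  1.597]
axes x [-0.  0. -1.] y [-0.269 -0.963  0.   ] z [-0.963  0.269  0.   ]
wrist_1.npz [271, 170, 17, 3, 49] [ 0.6152 -0.0341] -19.8
wrist_2.npz [260, 200, 18, 14, 73] [ 0.6152 -0.0342] 159.4
wrist_3.npz [261, 242, 28, 21, 174] [ 0.6149 -0.0341] 159.5
wrist_8.npz [258, 197, 18, 15, 75] [ 0.61   -0.0397] 113.7
```

View pics/wrist_8.png

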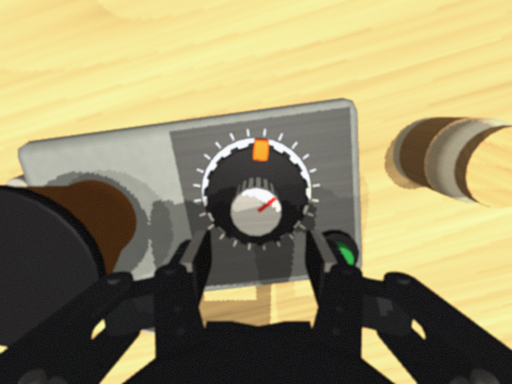

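The knob's line went from 159.5° to 113.7°, so it turned 45.8° against the tool's 46.0°: it stayed on release. The tab is still at its place. Next the button, with jaws shut.

Call:
drive_tool(increments=[[0,0.035,0.0266,0,0,0,-1],[0,0.0346,0.0266,0,0,0,-1],[0,0,0,-10.4,0,0,-1],[0,0,0,-10.4,0,0,-1],[0,0,0,-10.4,0,0,-1],[0,0,0,-10.4,0,0,-1],[0,0,0,-10.4,0,0,-1],[0,0,0,0,0,0,-1],[0.03,0,0,0,0,0,-1],[0,0,0,0,0,0,-1]])

```text
time_s: 18.8
eef_pos: [0.5323, -0.0824, 0.2044]
eef_rot: [-0.219, -0.67, -0.221, 0.674]
wrist_force: [-0.8, 0.8, 0.1]
opening: -0.005
```

```bash
python3 look.py 9; python3 -c "
from h import *
from bench import ctrl,camera
print(togo(ctrl.get_obs(),[.534,-.083,.166]))
c=camera('side');cv2.imwrite('pics/s9.png',cv2.resize(c['img'][90:190,190:310,::-1],None,fx=5,fy=5,interpolation=cv2.INTER_CUBIC))"
```

```text
t 18.8 pos [ 0.5323 -0.0824  0.2044] F [-0.76  0.82  0.14] M [-0.077  0.038 -0.051] open -0.005 q [-0.374  0.142  1.732 -0.     1.274  0.564]
axes x [-0.006  0.002 -1.   ] y [ 0.591 -0.807 -0.005] z [-0.807 -0.591  0.003]
[ 0.04    0.0008 -0.0004]
```

View pics/wrist_9.png

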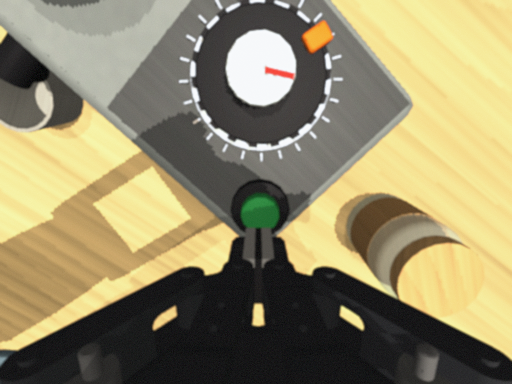

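View pics/s9.png

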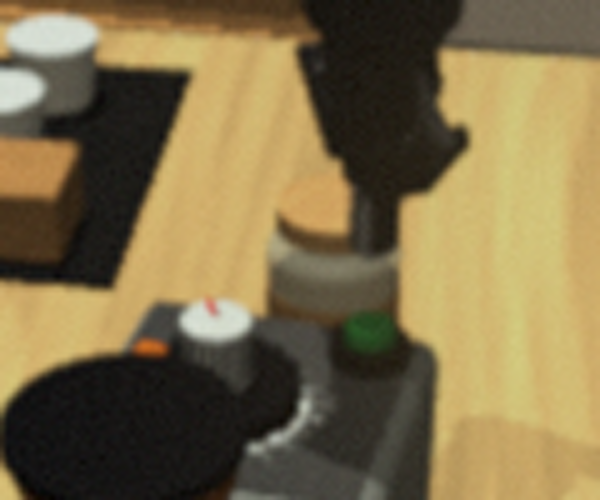

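The wrist view shows the shut fingertips at about (258,232) and the button at (260,212), in line sideways. I'll check the button position from this nearer view.

```bash
python3 - <<'E'
from h import *
c=wcam("wrist_9.npz"); im=c["img"].astype(int); d=c["depth"]
g=(im[...,1]>im[...,0]+40)&(im[...,1]>im[...,2]+25); T=c["world_from_camera"]
for s,cc in comps(g,100):
    print(s,cc,[ray(c,cc,z).round(4) for z in(.148,.151)])
u=260
for v in (200,205,210,215): print(v,d[v,u],(T[:3,:3]@(np.array([(u-c["cx"])/c["fx"],(v-c["cy"])/c["fy"],1])*d[v,u])+T[:3,3]).round(4))
# tcp tip projection, button pred
for p in ([.534,-.083,.150],):
    q=np.linalg.inv(T)@np.r_[p,1]; print(q[:2]/q[2]*c["fx"]+[c["cx"],c["cy"]])
E
```

```text
[241, 194, 38, 34, 1083] [259.59, 211.38] [array([ 0.534, -0.083,  0.148]), array([ 0.5349, -0.0824,  0.151 ])]
200 0.19308154 [ 0.5419 -0.0776  0.1515]
205 0.1943404 [ 0.5389 -0.0798  0.1513]
210 0.19383384 [ 0.5364 -0.0817  0.1527]
215 0.19581221 [ 0.5331 -0.084   0.1518]
[259.54682081 212.318425  ]
```

Call:
drive_tool(increments=[[0.02,0.0005,-0.0008,0,0,0,-1],[0.012,0,0,0,0,0,-1],[0.006,0,0,0,0,0,-1],[0,0,0,0,0,0,-1],[0.002,0,0,0,0,0,-1],[0,0,0,0,0,0,-1],[0,0,0,0,0,0,-1]])

```text
time_s: 19.77
eef_pos: [0.5355, -0.0831, 0.1675]
eef_rot: [0.221, 0.672, 0.221, -0.672]
wrist_force: [0.7, 0.4, 0.3]
opening: -0.002
```

Call:
drive_tool(increments=[[0.002,0,0,0,0,0,-1],[0,0,0,0,0,0,-1],[0.002,0,0,0,0,0,-1],[0,0,0,0,0,0,-1]])

```text
time_s: 20.27
eef_pos: [0.5353, -0.083, 0.1632]
eef_rot: [-0.221, -0.672, -0.221, 0.672]
wrist_force: [-0.1, -0.2, 0.2]
opening: 0.0
```

```bash
python3 st.py
```

```text
t 20.27 pos [ 0.5353 -0.083   0.1632] F [-0.15 -0.22  0.19] M [-0.01   0.02  -0.035] open 0.0 q [-0.373  0.193  1.763 -0.     1.186  0.562]
axes x [-0. -0. -1.] y [ 0.594 -0.805  0.   ] z [-0.805 -0.594  0.   ]
yaw -53.57 eff6 0.0 Mz -0.0347
```

Call:
drive_tool(increments=[[0.002,0,0,0,0,0,-1],[0,0,0,0,0,0,-1],[0.002,0,0,0,0,0,-1],[0,0,0,0,0,0,-1],[0,0,0,0,0,0,-1]])

```text
time_s: 20.9
eef_pos: [0.5354, -0.083, 0.1594]
eef_rot: [0.221, 0.672, 0.221, -0.672]
wrist_force: [-0.3, 0.8, 2.9]
opening: -0.0
```

Call:
drive_tool(increments=[[0.002,0,0,0,0,0,-1],[0,0,0,0,0,0,-1],[0,0,0,0,0,0,-1]])

```text
time_s: 21.28
eef_pos: [0.5354, -0.083, 0.1574]
eef_rot: [0.221, 0.672, 0.221, -0.672]
wrist_force: [-0.7, -0.2, 4.7]
opening: 0.005
```

Call:
drive_tool(increments=[[0.001,0,0,0,0,0,-1],[0.001,0,0,0,0,0,-1],[0,0,0,0,0,0,-1],[0,0,0,0,0,0,-1]])

```text
time_s: 21.78
eef_pos: [0.5355, -0.0831, 0.1569]
eef_rot: [0.221, 0.672, 0.221, -0.672]
wrist_force: [-5.8, 1.5, 15.2]
opening: 0.001
```

```bash
python3 -c "
from h import *
from bench import ctrl,camera
f=[]
for i in range(4): camera('top'); f.append(ctrl.get_obs()['wrist_force'][2])
print(f,ctrl.get_obs()['eef_pos'])"
```

```text
[np.float64(15.209120752252804), np.float64(15.490551749763709), np.float64(14.596081687802496), np.float64(14.879803077772065)] [ 0.53551365 -0.08308022  0.15688558]
```

```bash
python3 -c "
from h import *
from bench import ctrl,camera
c=camera('side');cv2.imwrite('pics/s10.png',cv2.resize(c['img'][110:190,210:310,::-1],None,fx=6,fy=6,interpolation=cv2.INTER_CUBIC))"
```

```text
(no output)
```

View pics/s10.png

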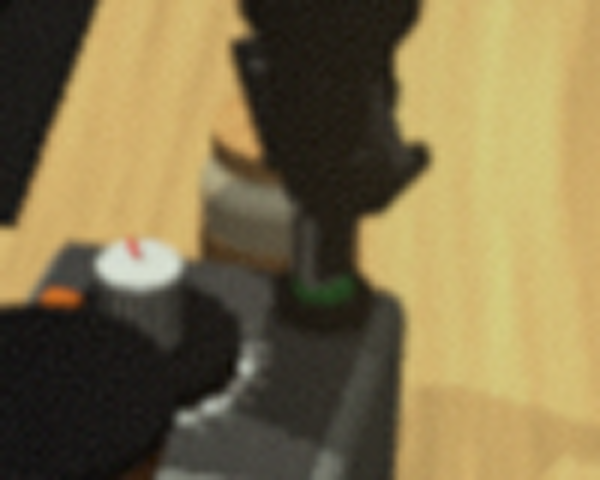

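The button cap is now nearly flush with its collar, and the force jumped from 4.7 to 15 N: a hard stop. A small extra push, then let go.

Call:
drive_tool(increments=[[0.0005,0,0,0,0,0,-1],[0,0,0,0,0,0,-1],[0,0,0,0,0,0,-1]])

```text
time_s: 22.4
eef_pos: [0.5355, -0.0831, 0.1568]
eef_rot: [0.221, 0.672, 0.221, -0.672]
wrist_force: [-7.2, 2.6, 19.4]
opening: 0.004
```

Call:
drive_tool(increments=[[-0.005,0,0,0,0,0,-1],[-0.015,0,0,0,0,0,-1],[-0.03,0,0,0,0,0,-1],[-0.04,0,0,0,0,0,-1],[0,0,0.05,0,0,0,-1],[0,0,0,0,0,0,-1],[0,0,0,0,0,0,-1]])

```text
time_s: 23.28
eef_pos: [0.4951, -0.1127, 0.2448]
eef_rot: [0.221, 0.672, 0.221, -0.672]
wrist_force: [0.3, 0.6, -0.8]
opening: -0.001
```

```bash
python3 look.py 11; python3 - <<'E'
from h import *
for f in ("wrist_1.npz","wrist_2.npz","wrist_8.npz","wrist_9.npz","wrist_11.npz"):
    c=wcam(f); im=c["img"].astype(int); d=c["depth"];T=c["world_from_camera"]
    m=(im[...,0]>im[...,1]+70)&(im[...,1]-im[...,2]<30)
    n,l,s,_=cv2.connectedComponentsWithStats(m.astype(np.uint8))
    for i in range(1,n):
        if s[i,4]<12: continue
        v,u=np.nonzero(l==i); W=np.array([ray(c,(a,b),.183)[:2] for a,b in zip(u,v)])
        q=np.linalg.svd(W-W.mean(0),full_matrices=False)[2][0]; print(f,"red",s[i,4],W.mean(0).round(4),np.degrees(np.arctan2(q[1],q[0])).round(1)%180)
    o=(im[...,0]>170)&(im[...,1]>80)&(im[...,1]<190)&(im[...,2]<90)&(im[...,0]>im[...,1]+50)
    for st,cc in comps(o,60):
        w=ray(c,cc,.153)
        if np.hypot(w[0]-.605,w[1]+.03)<.06: print(f,"tab",st[4],w.round(4))
    g=(im[...,1]>im[...,0]+40)&(im[...,1]>im[...,2]+25)
    if g.sum()>50:
        v,u=np.nonzero(g); Z=[(T[:3,:3]@(np.array([(a-c["cx"])/c["fx"],(b-c["cy"])/c["fy"],1])*d[b,a])+T[:3,3])[2] for a,b in zip(u,v)]
        print(f,"button z",np.median(Z).round(4))
E
```

```text
t 23.27 pos [ 0.4951 -0.1127  0.2448] F [ 0.26  0.55 -0.76] M [ 0.067 -0.01  -0.057] open -0.001 q [-0.458  0.027  1.77   0.     1.345  0.478]
axes x [ 0.  0. -1.] y [ 0.593 -0.805 -0.   ] z [-0.805 -0.593 -0.   ]
wrist_1.npz red 49 [ 0.6152 -0.0341] 160.2
wrist_1.npz tab 184 [ 0.643  -0.0445  0.153 ]
wrist_1.npz button z 0.1517
wrist_2.npz red 73 [ 0.6152 -0.0342] 159.4
wrist_2.npz tab 293 [ 0.6437 -0.0443  0.153 ]
wrist_2.npz button z 0.1517
wrist_8.npz red 75 [ 0.61   -0.0397] 113.7
wrist_8.npz tab 313 [ 0.6438 -0.0449  0.153 ]
wrist_8.npz button z 0.1515
wrist_9.npz red 176 [ 0.6099 -0.0394] 113.7
wrist_9.npz tab 592 [ 0.6431 -0.0448  0.153 ]
wrist_9.npz button z 0.1518
wrist_11.npz button z 0.1518
```

View pics/wrist_11.png

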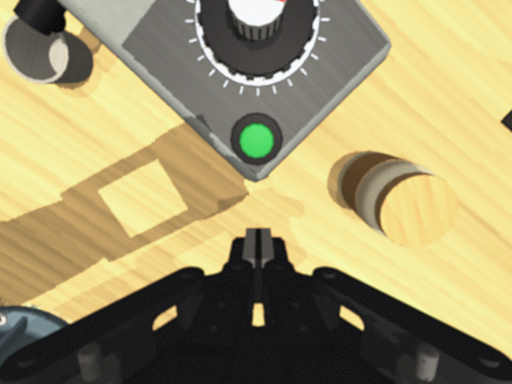

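The button at (257,140) is back up at z = 0.1518, the knob and tab were unchanged in the last views that showed them, and the jar and cup stand where they were. Handing in.

```bash
python3 -c "
from bench import hand_in
print(hand_in())"
```

```text
the job is handed in; nothing more can be done
None
```

I zeroed the grinder and handed the job in at about 23 s; `hand_in` gives no verdict.

**Knob:** I turned it 46° clockwise in small steps. The joint-6 holding effort sat at 0.118–0.122 N m, then rose to 0.138, 0.170 and 0.205, which puts the stop about 4.6–5.2° past first touch. After release the red line showed 45.8° of turn (the tool had turned 46.0°), so the knob stayed where I left it.

**Button:** I pressed it with the jaws shut until it hit a hard stop (force went from 4.7 to 19 N) after about 6 mm of travel, judged from the tool height. After I let go, its top was back at 151.8 mm, against 151.7 mm at the start.

**Ring and bystanders:** The orange tab was within about 1 mm of its start position. The cup and jar looked unmoved by eye. The tamper was not in the last picture, but the arm never went near it.

**Checks that were weak or disagreed:**
- **Burr slope:** The holding effort rose only 0.016–0.017 N m per degree, against the 0.028 N m per degree in the specification. I therefore estimated the angle from both the observed and the specified slope. The noisier wrist moment agreed only roughly.
- **Last picture:** After the press, the final wrist picture did not show the tab and only part of the knob. My last measurements of those two are from just before the press.

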